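Test the stop button on the wiring bench

TASK

Carry out the stop-button check of the wiring bench without gripping anything: with a fingertip press the mushroom stop button down until it latches, then turn it clockwise by pushing its raised wing sideways until it springs back up, and finally press the small flat reset button on the other box all the way in and let it come out again. Push gently and leave the jar, the parts bin and the screwdriver where they are.

Things in the scene. Friction and masses are not known exactly. Their poses are not given: they have to be found in the camera images.
- stop_box: Grey steel box, 110 x 110 mm, 55 mm high, fixed to the bench, turned up to 35 degrees; origin at the centre of its underside, z up. On top, central: the mushroom button, a round black head 60 mm across with a raised straight grey wing across it, 56 mm long, 12 mm wide, 18 mm high. White arrows beside it point clockwise. Over 35 N in all on button or box is too hard.
- stop_top (a point): Centre of the top face of the wing, on the button's turning axis; 107 mm above the bench when the button is out. Moves and turns with the button: its y axis runs along the wing, x across it, z up; with the button at rest these axes are those of stop_box.
- stop (a joint): How far the mushroom button is pressed in, m: 0 out, latched rest at about 0.0075, end stop at 0.013. It latches when pressed to 0.011 or more, best to the end stop. The spring pushes back 6 N when out and 9 N when fully in, and passing the latch adds up to 3 N. Latched, it stays in by itself; pressed less far it comes out again.
- stop_twist (a joint): Turn of the mushroom head, rad, clockwise seen from above; 0 at rest, stop at 1.05. A spring turns it back to 0 (torque 0.012 N m at rest, 0.055 N m at 1.05). A latched button comes free at a turn of 0.5 to 0.75 and springs up 7.5 mm by itself.
- reset_box: Smaller grey steel box, 80 x 80 mm, 45 mm high, fixed to the bench, origin at the centre of its underside. A flat round black button, 28 mm across in a 44 mm steel collar, is at the centre of its top.
- reset_top (a point): Centre of the top face of the flat reset button, 67 mm above the bench when out; 10 mm above the collar.
- reset (a joint): How far the reset button is pressed in, m: 0 out, 0.006 fully in (takes 5 N); it springs back when let go.
- jar: White closed jar, 48 mm across, 70 mm high, standing loose on the bench, origin at the centre of its underside. Bystander.
- bin: Open black parts bin, 90 x 130 mm, 45 mm high, loose, origin at the centre of its underside. Bystander.
- driver: Screwdriver lying loose on the far part of the bench. Bystander.
There are look-alikes about, which are no part of the job. What is shaped like the reset_box but red is not meant. Leave any turquoise look-alike of the stop_box alone.

How it is judged:
By the outcome, as a careful person would: the job done as asked, in the order asked, and still so for the second after the job is handed in, with the robot touching nothing.
It also fails if it takes over 51 s, if anything falls off the work surface, if the arm or the gripper's body presses on something with over 40 N, if the wrist force passes 120 N, or if a joint passes its speed limit or range.

ROBOT

A 6-joint arm with a two-finger parallel gripper is mounted at the origin on the work surface. World frame = base frame: x ahead of the robot, y to its left, z up, the work surface at z = 0. Lengths are in mm, angles in rad, forces in N, time in s.
With the tool pointing down it reaches from about 275 to 1000 mm from the base axis. Payload 8.4 kg.
Tool frame: the origin (TCP) lies at the very end of the fingers, on their centre line; the grasp point (between the pads) lies 19 mm behind it; z points along the fingers, y is the direction in which the jaws open and shut (so a half turn about z gives the same grasp; the last joint's range is limited). The gripper opens to 85 mm and grips with 20 to 120 N. Pads are 22 mm wide; open, the fingers measure 114 mm over their backs; the gripper's body (76 mm by 85 mm) begins 54 mm behind the grasp point. The pads swing forward as they close: fully open they stand 13 mm farther back than shut.
Start: joints at [1.129, 0.353, 1.633, -0, 1.155, -0.002], TCP at [266.098, 565.526, 231.281] pointing down, gripper open.
Joint ranges: [-2.63, 2.63], [-0.92, 2.1], [0.06, 2.66], [-1.3, 4.44], [0, 2.69], [-3.02, 3.02]. Speed limits (rad/s): [2.22, 2.22, 2.79, 3.14, 3.14, 3.14].

INTERFACE

Orientations are given as [roll, pitch, yaw] about the fixed x, y, z axes, in that order (R = Rz(yaw) Ry(pitch) Rx(roll)).
In Python, from rig import r, vision gives the robot as it stands.
- The arm moves only by the tool move_arm, never from a script. Its argument "series" is text: rows parted by semicolons, each of 7 numbers parted by spaces: the closure, from -1 (fully open) to 1 (shut), then the shift along the tool's x, y, z in units of 40 mm (1.0 is 40 mm), then the turn, a rotation vector about the tool's x, y, z in degrees. In form: grip tx ty tz ax ay az; .... A call has 1 to 20 rows; each row shifts and turns the pose as measured when the row begins, along the tool's axes as they then stand; what a row does not reach is not made up. A row lasts 1/8 s, in which the tool goes at most 62.5 mm and 10.7 degrees, less where a joint would pass 70% of its speed; a pose out of reach is approached as far as the arm can. A call is refused whole if a number of a shift passes 1 or a number of a turn 10.7, either way. A call with a gripper value outside its range is refused whole. The fingers move at their own pace and stop on an object; "grip_force" is the grip in N (left out, the last holds). Time passes only in rows, so rows that do not move let the fingers close. It gives the time, the measured TCP pose, the force and the opening at its end, in the units of the state.
- r.sense(): the state, without advancing time (a new reading comes with each control period).
- vision.grab_frame(name): name is "scene" or "top" or "wrist"; returns the picture (480x640x3 uint8, red, green, blue); there is no depth.
- vision.camera_params(name): a dict with "fx", "fy", "cx", "cy" (pixels), "position" and "rotation" of the camera in the world. Camera axes: x right, y up, looking along -z (the intrinsics and any distortion apply to the point x, -y, -z); pixel columns grow to the right and rows downward; lengths in mm; the calibration is good to about 2 mm. A picture is of the moment at which its call begins: read the wrist's pose just before it. camera_params takes no time and is no camera call; for the wrist camera it gives the pose at the moment of the call.
- r.sign_off(): hands the job in, once; it reports no verdict.
The state is a dict: "clock": time; "qpos": joint angles; "qvel": joint speeds; "joint_efforts": joint torques, N m; "eef_pos": TCP position; "tcp_rot": TCP orientation; "contact_force": force on the tool from outside, world axes, zero at the start; "wrist_torque": the same for the moment, N m; "opening": opening from 0.0 (shut) to 1.0 (fully open).
Only numpy, scipy, OpenCV 4.12 (cv2) and the standard library are available. Lean on these libraries where they do the work, as an engineer would, in place of code of your own. Each camera call takes 0.05 s, during which the arm holds its last target. There are 200 camera calls.

## Working session

There is one attempt and no reset: what is moved stays moved. The work goes in short steps, Python scripts to look and compute and a tool call to move; the robot and the scene stay as the last step left them, time stands still between calls to the robot, and variables do not carry over. Pictures are saved under pics/ and viewed, about 8 in all and at most 12, crops included, and the job is handed in when it is done.

Besides the shell and the picture viewer there is one more tool, called after ">>>" as name(argument=value, ...) on one line, values as JSON. move_arm: Moves the arm, as the interface text tells. Its arguments: {"type":"object","properties":{"series":{"type":"string"},"grip_force":{"type":"number"}},"required":["series"]}

```bash
mkdir -p pics; ls; python3 - <<'E'
from rig import r, vision
import cv2,numpy as np
print(r.sense())
for n in("top","scene"):
    im=vision.grab_frame(n); cv2.imwrite(f"pics/{n}0.png",im[:,:,::-1]); np.save(f"pics/{n}0.npy",im); print(n,vision.camera_params(n))
E
```

```text
pics
{'clock': 0.0, 'qpos': array([ 1.12863399e+00,  3.53643736e-01,  1.63415182e+00, -1.74229648e-06,
        1.15518041e+00, -2.38134465e-03]), 'qvel': array([-0.00015295, -0.00011822, -0.00072305, -0.00189416, -0.00112993,
        0.00076862]), 'joint_efforts': array([ 1.57471928e-03, -6.05264854e+01, -3.42063081e+01,  1.49169787e-04,
        9.52118455e-03,  8.25971398e-06]), 'eef_pos': array([265.87297647, 565.09920183, 230.55686081]), 'tcp_rot': array([-3.14020934e+00, -1.70115500e-06,  2.70181237e+00]), 'contact_force': array([ 0.37155945,  0.09497439, -0.23236969]), 'wrist_torque': array([-0.01140536,  0.00071856, -0.00654949]), 'opening': 1.0008467380018018}
top {'fx': 466.6630372038112, 'fy': 466.6630372038112, 'cx': 322.6311088974585, 'cy': 239.87129858904322, 'position': array([ 403.36679158,  -36.63391906, 1062.86123016]), 'rotation': array([ 0.12072349, -0.02586537, -1.56919778])}
scene {'fx': 494.59188830339536, 'fy': 494.59188830339536, 'cx': 316.50217851627457, 'cy': 237.77886867701523, 'position': array([1145.89715607, -206.8943187 ,  946.85101348]), 'rotation': array([ 0.65430005, -0.00449515,  1.30214806])}
```

View pics/top0.png

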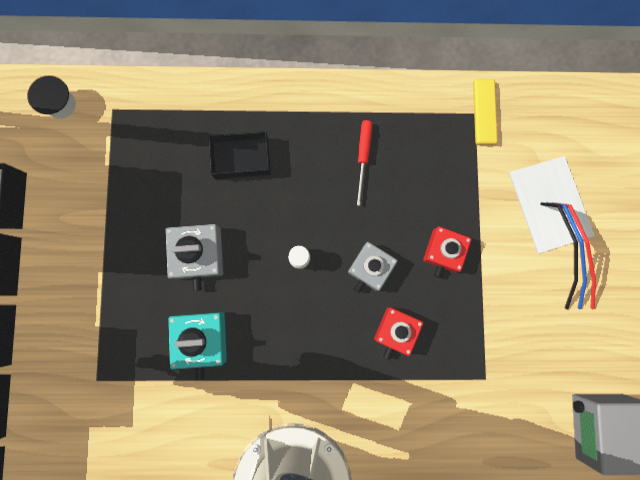

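View pics/scene0.png

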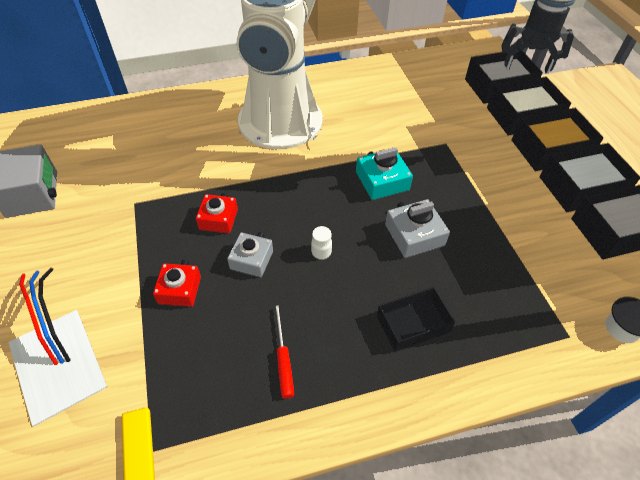

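Top view: the grey stop box is at (193,250) and the grey reset box at (374,266). The jar is at (299,257), the bin at (240,155) and the driver at (363,160). The decoys are turquoise (197,340) and red (447,249), (398,331). In the scene view the wing is at (422,210) and the reset button at (250,244).

```bash
cat > h.py <<'E'
import numpy as np,cv2
from scipy.spatial.transform import Rotation as R
def ray(cp,u,v):
    d=np.array([(u-cp['cx'])/cp['fx'],-(v-cp['cy'])/cp['fy'],-1.])
    return np.array(cp['position']),R.from_euler('xyz',cp['rotation']).apply(d)
def onz(cp,u,v,z):
    o,d=ray(cp,u,v); return o+d*(z-o[2])/d[2]
def proj(cp,p):
    c=R.from_euler('xyz',cp['rotation']).inv().apply(np.array(p)-cp['position'])
    return cp['cx']-cp['fx']*c[0]/c[2], cp['cy']+cp['fy']*c[1]/c[2]
E
python3 - <<'E'
from h import *
from rig import vision
cp=vision.camera_params("top"); im=np.load("pics/top0.npy")
hsv=cv2.cvtColor(im,cv2.COLOR_RGB2HSV)
grey=((hsv[...,1]<50)&(hsv[...,2]>85)).astype(np.uint8)
for nm,(x0,y0,x1,y1) in dict(stop=(158,218,230,284),reset=(340,238,404,296)).items():
    m=np.zeros_like(grey); m[y0:y1,x0:x1]=grey[y0:y1,x0:x1]
    n,l,s,c=cv2.connectedComponentsWithStats(m)
    for i in range(1,n):
        if s[i,4]>25:
            rc=cv2.minAreaRect(np.argwhere(l==i)[:,::-1].astype(np.float32)); print(nm,s[i],c[i],rc)
            if s[i,4]>800:
                b=cv2.boxPoints(rc); z=55 if nm=="stop" else 45
                P=np.array([onz(cp,*p,z)[:2] for p in b]); print(P.round(1),P.mean(0),np.degrees(np.arctan2(*(P[1]-P[0])[::-1])),[np.linalg.norm(P[k]-P[k-1]).round() for k in range(4)])
            elif s[i,4]<400:
                b=cv2.boxPoints(rc);P=np.array([onz(cp,*p,107)[:2] for p in b]);print("wing",P.round(1),P.mean(0))
cv2.imwrite("pics/crops.png",np.hstack([cv2.resize(im[218:288,158:228],(400,400),interpolation=2),cv2.resize(im[235:305,340:410],(400,400),interpolation=2)])[:,:,::-1])
s=np.load("pics/scene0.npy")
cv2.imwrite("pics/crops2.png",np.hstack([cv2.resize(s[190:270,380:460],(400,400),interpolation=2),cv2.resize(s[220:290,215:285],(400,400),interpolation=2)])[:,:,::-1])
E
```

```text
stop [ 165  224   54   55 2199] [192.03728968 251.04320146] ((191.4136962890625, 250.79190063476562), (51.36912155151367, 52.29533386230469), 85.91438293457031)
[[552.1 282. ]
 [560.9 170. ]
 [449.8 159. ]
 [441.5 269.6]] [501.04540571 220.16515858] -85.51154615233001 [np.float64(111.0), np.float64(112.0), np.float64(112.0), np.float64(111.0)]
reset [ 348  242   49   49 1275] [371.89098039 265.89411765] ((372.00543212890625, 265.873779296875), (37.484989166259766, 37.64169692993164), 32.195735931396484)
[[ 456.9 -114.2]
 [ 527.2 -158.7]
 [ 483.3 -228.1]
 [ 413.7 -183.1]] [ 470.30341333 -171.02880453] -32.39693964979082 [np.float64(81.0), np.float64(83.0), np.float64(82.0), np.float64(83.0)]
```

View pics/crops.png

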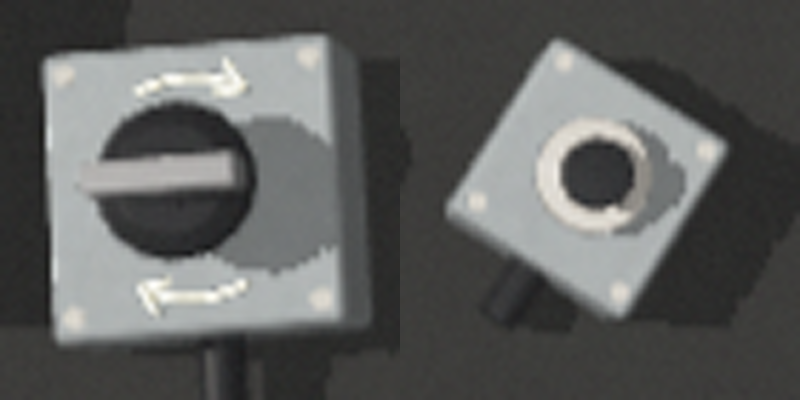

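View pics/crops2.png

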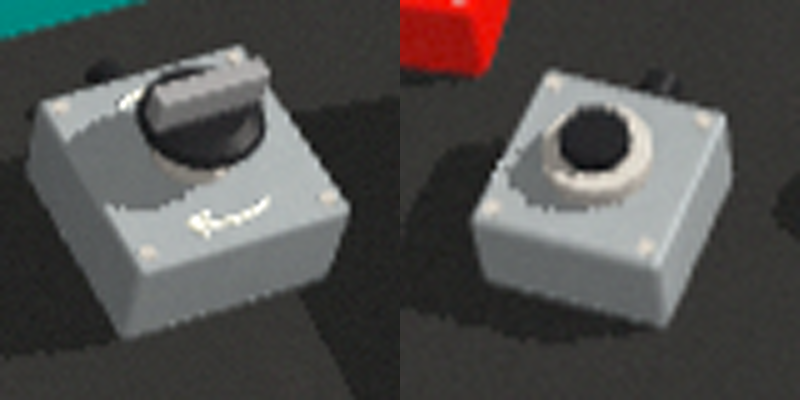

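```bash
python3 - <<'E'
from h import *
from rig import vision
cp=vision.camera_params("top"); cs=vision.camera_params("scene")
f=lambda x,y:(158-.5+x/5.714,218-.5+y/5.714)
g=lambda x,y:(340-.5+x/5.714,235-.5+y/5.714)
print("wing",onz(cp,*f(160,172),107),"ends",onz(cp,*f(80,178),107),onz(cp,*f(242,166),107))
print("headdisc",onz(cp,*f(176,181),89))
P=[onz(cp,*f(*p),55) for p in[(45,58),(328,37),(345,320),(58,345)]];print("box",np.mean(P,0),P)
print("reset",onz(cp,*g(198,172),67))
for p in ([501,220,107],[501,220,55],[470,-171,67]): print(p,"scene px",proj(cs,p), "top px",proj(cp,p))
E
```

```text
wing [502.15749852 219.21424095 107.        ] ends [499.88001365 247.51839269 107.        ] [504.44285056 190.1392554  107.        ]
headdisc [500.74618742 218.12290662  89.        ]
box [501.11588477 220.08476483  55.        ] [array([550.74549962, 277.96660797,  55.        ]), array([559.38986466, 171.62570292,  55.        ]), array([451.9840932 , 162.13804032,  55.        ]), array([442.3440816 , 268.60870812,  55.        ])]
reset [ 471.4032555  -172.72264128   67.        ]
[501, 220, 107] scene px (np.float64(421.5023702205596), np.float64(206.06374100776077)) top px (np.float64(185.09325504532012), np.float64(248.16318513627272))
[501, 220, 55] scene px (np.float64(417.6542717605266), np.float64(220.7373734505374)) top px (np.float64(191.52836606031406), np.float64(250.64330754778928))
[470, -171, 67] scene px (np.float64(249.62103493988604), np.float64(242.47730793228064)) top px (np.float64(373.357822841827), np.float64(265.253242589458))
```

The scene-view crop agrees with the top view: wing centre about (421.7,205), and reset button about (249,243). That gives stop_top ≈ (501.5, 219.5), yaw ≈ 4.6°, and reset ≈ (471,-172). Next I travel high with the fingers shut.

>>> move_arm(series="1 -0.9 -0.53 0 0 0 0;1 -0.9 -0.53 0 0 0 0;1 -0.9 -0.53 0 0 0 0;1 -0.9 -0.53 0 0 0 0;1 -0.9 -0.53 0 0 0 0;1 -0.9 -0.53 0 0 0 0;1 -0.9 -0.53 0 0 0 0;1 -0.9 -0.53 0 0 0 0;1 -0.9 -0.53 0 0 0 0;1 -0.9 -0.53 0 0 0 0;1 0 0 0 0 0 10;1 0 0 0 0 0 10;1 0 0 0 0 0 10;1 0 0 0 0 0 10;1 0 0 0 0 0 10;1 0 0 0 0 0 10", grip_force=30)

```text
clock: 2.1
eef_pos: [506.2, 206.5, 225.7]
tcp_rot: [-3.134, 0.006, 1.623]
contact_force: [0.2, -0.3, -0.2]
opening: -0.003
```

```bash
cat >> h.py <<'E'
def to(s,x,y,z,yawdeg=None):
    T=R.from_euler('xyz',s['tcp_rot']); d=T.inv().apply(np.array([x,y,z])-s['eef_pos'])/40
    print("clock",round(float(s['clock']),2),"pos",np.round(s['eef_pos'],1),"rot",np.degrees(s['tcp_rot']).round(2),"F",np.round(s['contact_force'],1),"open",round(float(s['opening']),2))
    print("shift units",d.round(3))
    if yawdeg is not None: print("turn",np.degrees((T.inv()*R.from_euler('xyz',[180,0,yawdeg],degrees=True)).as_rotvec()).round(2))
E
python3 - <<'E'
from h import *
from rig import r,vision
to(r.sense(),501.5,219.5,150,94.6)
cv2.imwrite("pics/w1.png",vision.grab_frame("wrist")[:,:,::-1])
E
```

```text
clock 2.1 pos [506.2 206.5 225.7] rot [-179.54    0.33   92.97] F [ 0.2 -0.3 -0.2] open -0.0
shift units [ 0.34  -0.084  1.891]
turn [-0.47  0.32 -1.63]
```

View pics/w1.png

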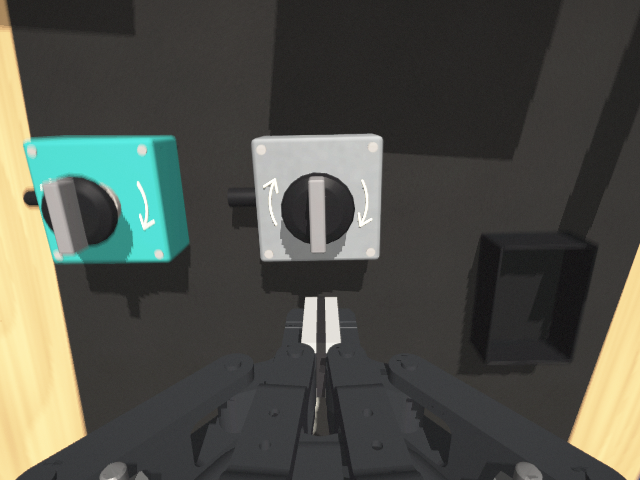

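Wrist view: the grey wing runs vertically at about (317,179)–(317,250), its edges at x≈309 and 325. The fingers are shut, with tips at (321,298).

```bash
python3 - <<'E'
from h import *
from rig import r,vision
cp=vision.camera_params("wrist"); print(cp)
im=cv2.imread("pics/w1.png"); hsv=cv2.cvtColor(im,cv2.COLOR_BGR2HSV)
for y in (185,200,215,230,245,250,253): print(y, im[y,300:336,1])
print(im[170:260,317,1])
for q in[(317,179),(317.5,250),(309,215),(325,215)]: print(q,onz(cp,*q,107).round(1))
print("tips",onz(cp,303,298,225.7),onz(cp,340,298,225.7),"tcp px",proj(cp,r.sense()['eef_pos']))
E
```

```text
{'fx': 367.67077270136446, 'fy': 367.67077270136446, 'cx': 320.5801487889168, 'cy': 242.57503657898255, 'position': array([504.06507023, 288.94505548, 366.58986406]), 'rotation': array([-0.32464517,  0.00817836,  0.04335956])}
185 [ 50  50  50  53  53  58  60  65 111 156 179 187 186 185 186 186 187 186
 187 187 188 187 182 172 128  96  92  87  84  83  79  75  69  66  62  64]
200 [ 47  46  45  43  45  47  41  31  57 143 168 184 183 184 185 184 185 187
 185 186 186 187 184 174 149  68  48  46  43  46  46  48  46  45  44  45]
215 [ 46  43  42  44  44  36  32  31  30 106 155 177 183 185 184 184 184 186
 184 184 183 183 186 177 166  79  47  41  43  44  43  45  44  42  42  44]
230 [ 35  42  46  42  42  45  32  30  31  52 143 166 183 183 185 185 185 185
 185 185 186 185 184 178 168 104  52  45  45  42  47  44  46  46  39  40]
245 [123 124 123 123 124 124 123 124 124 122 114 152 177 183 183 183 182 182
 183 183 183 182 183 182 171 145 123 123 124 123 123 121 120 122 120 122]
250 [122 122 123 122 123 124 124 124 124 124 107 151 173 181 182 182 181 180
 181 183 183 182 182 183 173 153 121 123 123 123 123 124 121 121 122 121]
253 [122 125 123 122 124 124 125 125 123 125 125 124 114 109 108 109 115 114
 114 117 114 116 109 102 120 121 122 121 124 123 123 123 123 122 122 123]
[194 195 157  63  47  49 131 161 165 167 209 206 191 187 187 186 185 185
 187 185 187 186 186 186 186 187 186 187 186 186 187 185 184 184 185 184
 185 183 186 185 184 184 185 184 185 186 184 185 185 186 184 183 184 184
 183 183 185 186 184 185 185 184 184 184 184 184 183 185 184 183 185 182
 182 182 182 182 183 181 181 179 180 185 143 114 120 123 122 122 116 111]
(317, 179) [501.2 248.6 107. ]
(317.5, 250) [503.7 195.6 107. ]
(309, 215) [496.4 222.3 107. ]
(325, 215) [508.  222.8 107. ]
tips [498.56580647 216.27971854 225.7       ] [514.30767049 217.02893172 225.7       ] tcp px (np.float64(319.6670994443481), np.float64(318.83574260106025))
```

>>> move_arm(series="1 0.365 -0.07 0 -0.5 0.3 -1.5;1 0 0 0.7 0 0 0;1 0 0 0.7 0 0 0;1 0 0 0.7 0 0 0;1 0 0 0.5 0 0 0;1 0 0 0 0 0 0")

```text
clock: 2.9
eef_pos: [501.5, 226.1, 118.9]
tcp_rot: [3.138, -0.002, 1.669]
contact_force: [-0.1, 0.8, 0.5]
opening: -0.002
```

```bash
python3 - <<'E'
from h import *
from rig import r,vision
to(r.sense(),502,220.5,107,94.3)
E
```

```text
clock 2.9 pos [501.5 226.1 118.9] rot [ 1.7982e+02 -1.3000e-01  9.5650e+01] F [-0.1  0.8  0.5] open -0.0
shift units [-0.141 -0.003  0.297]
turn [ 0.18 -0.13  1.35]
```

>>> move_arm(series="1 -0.14 0 0 0.2 -0.1 1.3;1 0 0 0.2 0 0 0;1 0 0 0.05 0 0 0;1 0 0 0.05 0 0 0;1 0 0 0.05 0 0 0")

```text
clock: 3.52
eef_pos: [503.6, 221.4, 106.8]
tcp_rot: [3.138, -0.002, 1.649]
contact_force: [-1.9, -0.1, 6.8]
opening: 0.006
```

>>> move_arm(series="1 0 0.03 0.07 0 0 0;1 0 0 0.07 0 0 0;1 0 0 0.07 0 0 0")

```text
clock: 3.9
eef_pos: [503.9, 221.6, 99.5]
tcp_rot: [3.14, -0.002, 1.649]
contact_force: [-3.0, -0.2, 9.2]
opening: -0.001
```

>>> move_arm(series="1 0 0 0.06 0 0 0;1 0 0 0.06 0 0 0;1 0 0 0.05 0 0 0")

```text
clock: 4.28
eef_pos: [504.0, 221.6, 94.0]
tcp_rot: [3.14, -0.002, 1.649]
contact_force: [-2.6, -0.8, 7.7]
opening: -0.002
```

>>> move_arm(series="1 0 0 0.03 0 0 0;1 0 0 0.03 0 0 0")

```text
clock: 4.53
eef_pos: [504.4, 221.8, 93.9]
tcp_rot: [3.139, -0.002, 1.649]
contact_force: [-5.6, -1.9, 18.1]
opening: 0.002
```

>>> move_arm(series="1 0 0 -0.4 0 0 0;1 0 0 -0.4 0 0 0;1 0.42 -0.74 0 0 0 0;1 0 0 0 0 0 0")

```text
clock: 5.03
eef_pos: [474.0, 236.8, 129.0]
tcp_rot: [3.137, -0.003, 1.649]
contact_force: [1.5, -0.2, 0.6]
opening: 0.002
```

```bash
python3 - <<'E'
from h import *
from rig import r,vision
to(r.sense(),473.7,236.3,93,94.4)
im=vision.grab_frame("wrist")
cv2.imwrite("pics/w2.png",im[100:480,120:520,::-1])
E
```

```text
clock 5.03 pos [474.  236.8 129. ] rot [179.72  -0.2   94.47] F [ 1.5 -0.2  0.6] open 0.0
shift units [-0.014 -0.014  0.899]
turn [ 0.28 -0.2   0.07]
```

View pics/w2.png

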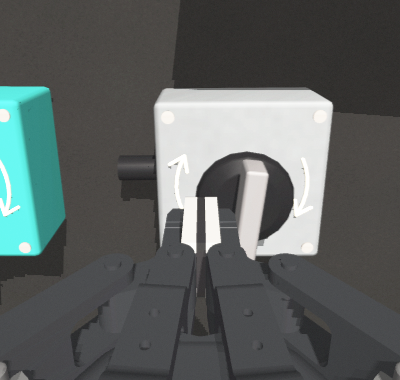

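>>> move_arm(series="1 0 0 0.45 0 0 0;1 0 0 0.4 0 0 0;1 0 0 0.05 0 0 0;1 0 0.1 0 0 0 0;1 0 0.1 0 0 0 0")

```text
clock: 5.7
eef_pos: [487.5, 237.7, 93.7]
tcp_rot: [3.132, -0.005, 1.649]
contact_force: [0.0, 0.1, -0.3]
opening: 0.003
```

>>> move_arm(series="1 0 0.06 0 0 0 0;1 0 0.06 0 0 0 0")

```text
clock: 5.95
eef_pos: [491.5, 238.1, 93.8]
tcp_rot: [3.134, -0.005, 1.648]
contact_force: [-4.3, 2.7, 0.8]
opening: -0.003
```

>>> move_arm(series="1 0.04 0.07 0 0 0 8;1 0.04 0.07 0 0 0 8;1 0.04 0.07 0 0 0 8")

```text
clock: 6.32
eef_pos: [498.3, 242.0, 93.8]
tcp_rot: [3.14, -0.005, 1.217]
contact_force: [-2.8, 0.2, 1.8]
opening: -0.001
```

```bash
cat >> h.py <<'E'
def wf(s,c=(502,220.5)):
    a=np.radians(4.4); d=np.array(s['eef_pos'])[:2]-c
    print("wing frame x,y",round(d@[np.cos(a),np.sin(a)],1),round(d@[-np.sin(a),np.cos(a)],1),"yaw",np.degrees(s['tcp_rot'][2]).round(1),"z",s['eef_pos'][2].round(1),"F",s['contact_force'].round(1),"M",s['wrist_torque'].round(2))
E
python3 -c "
from h import *
from rig import r
wf(r.sense())"
```

```text
wing frame x,y -2.0 21.7 yaw 69.7 z 93.8 F [-2.8  0.2  1.8] M [ 0.02  0.66 -0.01]
```

>>> move_arm(series="1 0.03 0.08 0 0 0 8;1 0.03 0.08 0 0 0 8")

```text
clock: 6.58
eef_pos: [505.4, 242.3, 94.9]
tcp_rot: [-3.141, -0.006, 0.928]
contact_force: [-2.9, 1.8, 6.2]
opening: -0.002
```

```bash
python3 -c "
from h import *
from rig import r
wf(r.sense())"
```

```text
wing frame x,y 5.0 21.5 yaw 53.2 z 94.9 F [-2.9  1.8  6.2] M [0.1  0.63 0.01]
```

>>> move_arm(series="1 0.03 0.08 -0.05 0 0 8")

```text
clock: 6.7
eef_pos: [508.7, 241.7, 97.4]
tcp_rot: [-3.14, -0.006, 0.784]
contact_force: [-3.3, 0.8, 6.5]
opening: -0.001
```

```bash
python3 - <<'E'
from h import *
from rig import r,vision
wf(r.sense())
a=vision.grab_frame("wrist")[100:480,120:520]; b=vision.grab_frame("scene")[170:270,370:470]
cv2.imwrite("pics/w3.png",np.hstack([a,cv2.resize(b,(380,380),interpolation=2)])[:,:,::-1])
wf(r.sense())
E
```

```text
wing frame x,y 8.3 20.6 yaw 44.9 z 97.4 F [-3.3  0.8  6.5] M [ 0.11  0.69 -0.09]
wing frame x,y 8.4 20.5 yaw 44.9 z 97.7 F [-4.5  1.2  5. ] M [ 0.15  0.72 -0.05]
```

View pics/w3.png

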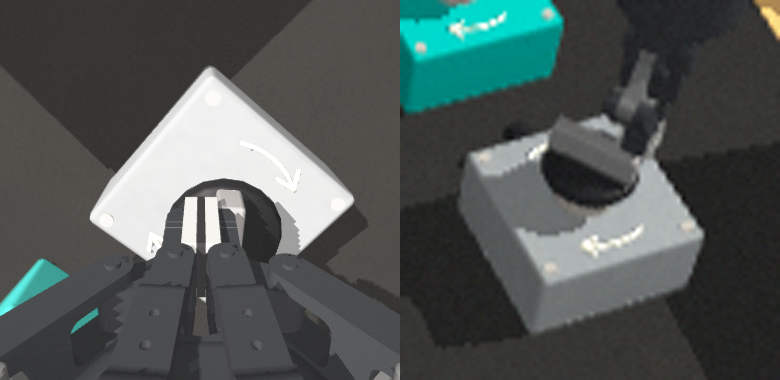

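>>> move_arm(series="1 0 -0.15 -0.05 0 0 0;1 0 -0.3 0 0 0 0;1 0 -0.3 -0.3 0 0 0;1 0 -0.3 -0.9 0 0 0;1 0 0 -0.9 0 0 0;1 0 0 -0.9 0 0 0")

```text
clock: 7.55
eef_pos: [475.4, 273.0, 223.4]
tcp_rot: [-3.14, -0.004, 0.786]
contact_force: [-0.6, -0.1, 0.2]
opening: 0.001
```

```bash
python3 - <<'E'
from h import *
from rig import r,vision
wf(r.sense())
b=vision.grab_frame("scene"); a=np.load("pics/scene0.npy")
cv2.imwrite("pics/cmp.png",np.hstack([cv2.resize(x[190:270,380:460],(400,400),interpolation=2) for x in(a,b)])[:,:,::-1])
print(np.abs(a.astype(int)-b)[195:250,390:450].mean())
E
```

```text
wing frame x,y -22.5 54.4 yaw 45.0 z 223.4 F [-0.6 -0.1  0.2] M [0.02 0.01 0.02]
1.5380808080808082
```

View pics/cmp.png

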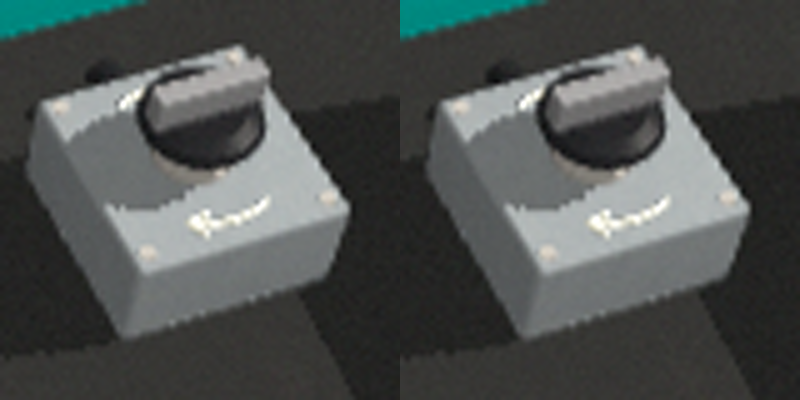

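The button is back out and straight: the scene image matches the start to within noise (mean difference 1.5). Next is the reset button.

>>> move_arm(series="1 -0.78 0.76 0 0 0 0;1 -0.78 0.76 0 0 0 0;1 -0.78 0.76 0 0 0 0;1 -0.78 0.76 0 0 0 0;1 -0.78 0.76 0 0 0 0;1 -0.78 0.76 0 0 0 0;1 -0.78 0.76 0 0 0 0;1 -0.78 0.76 0 0 0 0;1 -0.78 0.76 0 0 0 0;1 -0.78 0.76 0 0 0 0;1 0 0 0 0 0 0")

```text
clock: 8.98
eef_pos: [475.5, -167.8, 233.3]
tcp_rot: [3.13, -0.024, 0.795]
contact_force: [0.1, 0.4, -1.5]
opening: 0.004
```

```bash
python3 - <<'E'
from h import *
from rig import r,vision
s=r.sense(); to(s,471,-172,80,45)
cp=vision.camera_params("wrist"); im=vision.grab_frame("wrist"); cv2.imwrite("pics/w4.png",im[:,:,::-1])
u,v=proj(cp,(471,-172,67)); print(u,v)
g=cv2.cvtColor(im,cv2.COLOR_RGB2GRAY); u0,v0=int(u)-40,int(v)-40
m=(g[v0:v0+80,u0:u0+80]<70).astype(np.uint8)
n,l,st,c=cv2.connectedComponentsWithStats(m)
for i in range(1,n):
    if st[i,4]>60: print(st[i],onz(cp,c[i][0]+u0,c[i][1]+v0,67))
E
```

```text
clock 8.97 pos [ 475.5 -167.8  233.3] rot [179.36  -1.38  45.55] F [ 0.1  0.4 -1.5] open 0.0
shift units [-0.247 -0.049  3.827]
turn [ 0.63 -1.39  0.54]
318.7657688942465 231.8610830072683
[ 28  25  30  31 746] [ 472.81251025 -172.40419865   67.        ]
[  0  40  11  40 223] [ 431.15489555 -164.72562589   67.        ]
[ 24  68  56  12 367] [ 460.63166975 -206.86211063   67.        ]
```

View pics/w4.png

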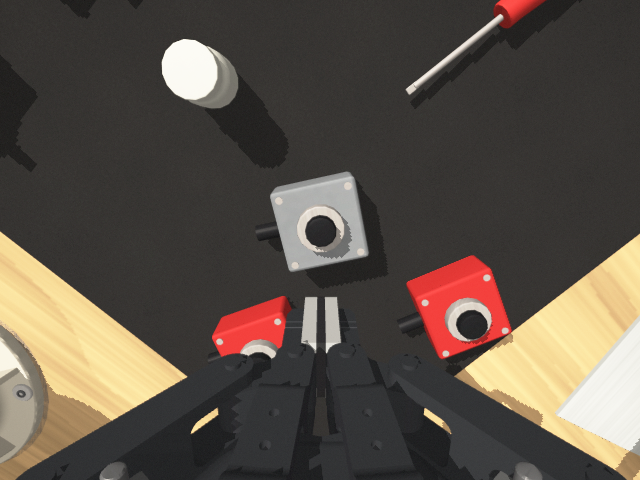

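The wrist view shows the grey reset button at (319,231), which gives (472,-172.3). The red look-alikes are clear of the fingers.

>>> move_arm(series="1 -0.14 0.02 0 0.6 -1.4 0.5;1 0 0 0.8 0 0 0;1 0 0 0.8 0 0 0;1 0 0 0.8 0 0 0;1 0 0 0.8 0 0 0;1 0 0 0.3 0 0 0;1 0 0 0 0 0 0")

```text
clock: 9.9
eef_pos: [473.8, -165.1, 92.0]
tcp_rot: [3.141, 0.004, 0.794]
contact_force: [-0.3, -0.0, 0.8]
opening: 0.001
```

```bash
python3 -c "
from h import *
from rig import r
to(r.sense(),472,-172.3,70,45)"
```

```text
clock 9.9 pos [ 473.8 -165.1   92. ] rot [179.96   0.21  45.51] F [-0.3 -0.   0.8] open 0.0
shift units [-0.158  0.094  0.551]
turn [0.04 0.21 0.51]
```

>>> move_arm(series="1 -0.16 0.09 0 0 0.2 0.5;1 0 0 0.3 0 0 0;1 0 0 0.15 0 0 0;1 0 0 0.05 0 0 0;1 0 0 0 0 0 0")

```text
clock: 10.52
eef_pos: [473.7, -173.3, 73.5]
tcp_rot: [3.137, -0.002, 0.785]
contact_force: [-0.3, 0.2, 0.4]
opening: -0.001
```

>>> move_arm(series="1 -0.01 -0.03 0.1 0 0 0;1 0 0 0.07 0 0 0;1 0 0 0.05 0 0 0;1 0 0 0.04 0 0 0;1 0 0 0.04 0 0 0")

```text
clock: 11.15
eef_pos: [472.7, -172.8, 61.3]
tcp_rot: [3.136, -0.002, 0.785]
contact_force: [-1.1, 0.5, 4.5]
opening: 0.002
```

>>> move_arm(series="1 0 0 0.03 0 0 0;1 0 0 0.03 0 0 0")

```text
clock: 11.4
eef_pos: [472.8, -172.8, 60.7]
tcp_rot: [3.136, -0.002, 0.785]
contact_force: [-8.0, 3.1, 28.4]
opening: -0.004
```

>>> move_arm(series="1 0 0 -0.15 0 0 0;1 0 0 -0.3 0 0 0;1 0 0 -0.8 0 0 0;1 0 0 -0.8 0 0 0;1 0 0 -0.8 0 0 0;1 0 0 -0.8 0 0 0;1 0 0 0 0 0 0;1 0 0 0 0 0 0")

```text
clock: 12.4
eef_pos: [472.1, -172.4, 212.9]
tcp_rot: [3.135, -0.003, 0.785]
contact_force: [0.4, 0.4, 0.7]
opening: 0.002
```

```bash
python3 - <<'E'
from h import *
from rig import r,vision
s=r.sense(); to(s,472,-172,200)
b=vision.grab_frame("scene"); a=np.load("pics/scene0.npy")
d=np.abs(a.astype(int)-b)
for n,(y0,y1,x0,x1) in dict(stop=(195,250,390,450),reset=(230,275,228,272),resettop=(235,256,238,262),jar=(225,260,308,335),bin=(288,350,375,455),driver=(305,400,268,298)).items(): print(n,d[y0:y1,x0:x1].mean().round(2))
cv2.imwrite("pics/fin.png",b[:,:,::-1])
E
```

```text
clock 12.4 pos [ 472.1 -172.4  212.9] rot [ 1.7963e+02 -1.5000e-01  4.4980e+01] F [0.4 0.4 0.7] open 0.0
shift units [ 0.003 -0.011  0.323]
stop 1.65
reset 1.67
resettop 1.65
jar 1.38
bin 2.31
driver 2.1
```

View pics/fin.png

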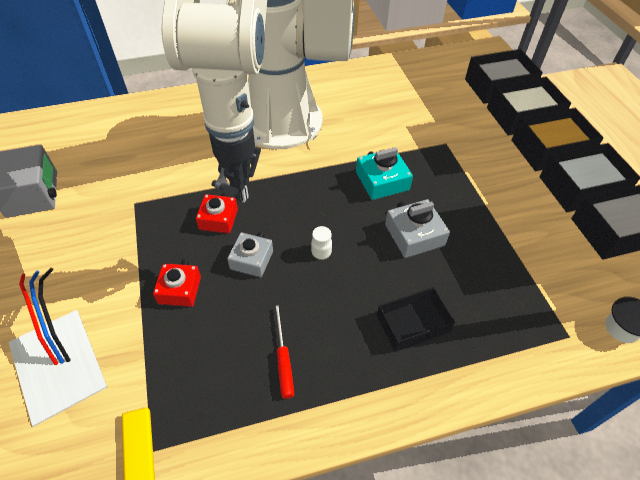

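The final view shows both grey boxes as at the start, and the jar, bin and driver unmoved. The gripper is 145 mm above the reset button.

```bash
python3 -c "
from rig import r
print(r.sign_off())"
```

```text
the job is handed in; nothing more can be done
None
```

I did the stop-button check in the order asked, with the fingers shut and nothing gripped. I handed it in at 12.4 s.

- **Stop button, press:** I pressed the wing down about 13 mm to the end stop. The force fell from 9 to 8 N on the way in, then rose to 18 N at the stop. I take the fall as the latch passing; I did not measure the latched height with a camera.
- **Stop button, turn:** I pushed the wing clockwise along an arc with about 3–5 N sideways. At about 0.7 rad an upward force of 6 N appeared, which fits the button springing up. I turned on to about 0.85 rad, backed off and lifted. The scene view then showed the button out and the wing straight, as at the start.
- **Reset button:** I pressed it about 6 mm to its stop. It took 4.5 N until nearly fully in, then peaked at 28 N (combined about 30 N) against the hard stop, which is firmer than I wanted. I lifted off and it came back out.

**Last check:** the images of both boxes, the jar, the bin and the screwdriver matched the start to within image noise. The gripper was about 145 mm clear of everything beneath it, with no contact force. No check failed or disagreed.

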